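# Guard up, then hold the UV hand lamp over the bonded lens pair

### The job

The glued lens pair is ready to cure: first swing the drop-down front guard of the amber curing station fully up to shield the UV light. Then take the yellow-handled UV hand lamp out of its charging cradle by its handle, carry it over the guard without hitting the station, and hold it level about 10 mm above the lens pair inside, centred and with its long side along the row of the two lenses, touching neither lenses nor station. Finish while still holding the lamp there, and leave the lens carrier, the glue bottle, the white jar and the screwdriver where they are.

Things in the scene. Friction and masses are not known exactly. Their poses are not given: they have to be found in the camera images.
- station: Fixed curing station: base plate 205 x 270 x 12 mm with a box of amber panels, open at the top. Origin: underside, middle of the box; z up, x from front guard to back, y along the guard. Side panels at y +-122.5 mm, back panel at x +82.5 mm, tops 112 mm above the table (corner posts 113); the upright guard stands at x -95.5 mm. Inside, a black pad 125 x 170 mm, its top 18 mm above the table.
- guard (a joint): Angle of the front guard, rad: 0 = upright (fully up, closed, at its stop), growing as it leans outwards to the station's -x side; stop at 1.0. It starts leaning out. A stiff friction hinge (0.13 N m) keeps it where it is left; 1 to 2.5 N at its upper edge moves it.
- guard_hinge (a point): Middle of the guard's hinge line, at the bottom of the guard: station frame x -95.5, y 0, z 16 mm. The line runs along the station's y.
- guard_edge (a point): Middle of the black grip strip along the guard's upper edge (strip 12 mm thick, 12 mm high, 250 mm long), 97 mm from the hinge line; the strip ends 6 mm further out. Below it the amber sheet is 5 mm thick. Upright, the strip's top is 119 mm above the table.
- carrier: The work, lying loose on the pad inside the station, not always square to it: aluminium plate 46 x 104 x 8 mm with two black lens cells 32 mm across, 52 mm apart along its y, tops 18 mm above its underside. Origin: centre of the underside; y is the long side, the row of the lenses. 150 g.
- lens_top (a point): Point midway between the two lenses, level with their tops (18 mm above the carrier's underside); axes as the carrier.
- cradle: Fixed grey charging cradle 86 x 150 mm: floor 14 mm above the table with lips 8 mm higher round the lamp (5 to 6 mm of play each side). Origin: centre of its underside; y is its long side.
- lamp: Loose cordless UV hand lamp, about 0.45 kg, standing on its window in the cradle. Dark head 52 (x) x 116 (y) x 28 mm high; above it on two posts a yellow bar handle 26 mm wide (x), 104 mm long (y), 58 to 78 mm above the window, clear length between the posts 72 mm. Origin: centre of the window (underside); z up, y the long side. Either way round will do.
- lamp_window (a point): Centre of the lamp's window, on its underside (the lamp's origin); axes as the lamp.
- lamp_grip (a point): Middle of the lamp's bar handle, 68 mm above the window; take it from above, across the bar (closing along the lamp's x).
- glue: Bystander: loose amber glass glue bottle, 38 mm across, 85 mm high, origin under its centre.
- capjar: Bystander: loose small white cup-shaped jar, 54 mm across, 50 mm high, origin under its centre.
- driver: Bystander: loose screwdriver about 150 mm long, lying on the table along its x, origin at the middle of its underside.
There are look-alikes about, which are no part of the job. There is more than one size of the lamp; the job needs the largest.

How it is judged:
By the outcome, as a careful person would: the job done as asked, in the order asked, and still so for the second after the job is handed in, while the arm keeps its last pose, push and grip.
It also fails if it takes over 51 s, if anything falls off the work surface, if the arm or the gripper's body presses on something with over 40 N, if the wrist force passes 120 N, or if a joint passes its speed limit or range.

### The arm

A 6-joint arm with a two-finger parallel gripper is mounted at the origin on the work surface. World frame = base frame: x ahead of the robot, y to its left, z up, the work surface at z = 0. Lengths are in m, angles in degrees, forces in N, time in s.
With the tool pointing down it reaches from about 0.25 to 0.725 m from the base axis. Payload 9.7 kg.
Tool frame: the origin (TCP) lies midway between the tips of the shut fingers; the grasp point (between the pads) lies 19 mm behind it; z points along the fingers, y is the line along which they close (so a half turn about z gives the same grasp; the last joint's range is limited). The gripper opens to 85 mm and grips with 20 to 120 N. Pads are 22 mm wide; open, the fingers measure 114 mm over their backs; the gripper's body (76 mm by 85 mm) begins 54 mm behind the grasp point. The pads swing forward as they close: fully open they stand 13 mm farther back than shut.
Start: joints at [75.917, 4.979, 10.078, 95.1, 0, 90], TCP at [0.134, 0.533, 0.231] pointing down, gripper open.
Joint ranges: [-179.16, 179.16], [-48.56, 103.87], [-65.8, 70.77], [-126.05, 130.52], [-82.76, 87.17], [-180, 180]. Speed limits (degrees/s): [127.2, 127.2, 147.25, 180, 180, 180].

### API

Orientations are given as [roll, pitch, yaw] about the fixed x, y, z axes, in that order (R = Rz(yaw) Ry(pitch) Rx(roll)).
In Python, from workcell import * gives the robot as it stands.
- The arm moves only by the tool servo_tool, never from a script. Its argument "moves" is a list of rows, each a list of 4 numbers: the shift along the world's x, y, z in shares of 100 cm (1.0 is 100 cm), then the turn about the world's z in parts of the range, where 1.0 means pi/2 rad. A call has 1 to 20 rows; each row is the pose to reach, as a shift and turn from the pose commanded when the call began; what a row does not reach only later rows make up. A row lasts 1/12 s, in which the tool goes at most 41.7 mm and 7.16 degrees, less where a joint would pass 70% of its speed; a pose out of reach is approached as far as the arm can. No shift or turn number may pass 1 either way. A call with a gripper value outside its range is refused whole. "claw" is the closure, from 0 (fully open) to 1 (shut), set as the call begins (left out, the last holds). The fingers move at their own pace and stop on an object; "force" is the grip in N (left out, the last holds). Time passes only in rows, so rows that repeat a pose let the fingers close. It gives the time, the measured TCP pose, the force, the opening and the grip force at its end, in the units of the state.
- get_obs(): the state, without advancing time (a new reading comes with each control period).
- camera(name): name is "scene" or "top"; returns the picture (384x512x3 uint8, red, green, blue); there is no depth.
- get_calibration(name): a dict with "fx", "fy", "cx", "cy" (pixels), "rvec" (rotation vector, rad) and "tvec" (3), from world to camera coordinates, as OpenCV has them. Camera axes: x right, y down, z forward; pixel columns grow to the right and rows downward; lengths in m; the calibration is good to about 2 mm. A picture is of the moment at which its call begins. get_calibration takes no time and is no camera call.
- job_done(): hands the job in; it is judged then, once.
The state is a dict: "time": time; "q": joint angles; "qd": joint speeds; "joint_efforts": joint torques, N m; "ee_pos": TCP position; "tcp_rot": TCP orientation; "wrist_force": force on the tool from outside, world axes, zero at the start; "torque": the same for the moment, N m; "opening": finger opening in m; "grasp_force": force on a finger pad.
Only numpy, scipy, OpenCV 4.12 (cv2) and the standard library are available. Lean on these libraries where they do the work, as an engineer would, in place of code of your own. Each camera call takes 0.05 s, during which the arm holds its last target. There are 200 camera calls.

## Working session

There is one attempt and no reset: what is moved stays moved. The work goes in short steps, Python scripts to look and compute and a tool call to move; the robot and the scene stay as the last step left them, time stands still between calls to the robot, and variables do not carry over. Pictures are saved under pics/ and viewed, at most 10 in all, crops included, and the job is handed in when it is done.

Besides the shell and the picture viewer there is one more tool, called as a command line: name --pt "numbers of a row" for each row, then --argument value for the rest. servo_tool: Moves the arm, as the interface text tells. Its arguments: {"type":"object","properties":{"moves":{"type":"array","items":{"type":"array","items":{"type":"number"}}},"claw":{"type":"number"},"force":{"type":"number"}},"required":["moves"]}

```bash
mkdir -p pics; ls
python3 - <<'E'
from workcell import *
import cv2
for n in("scene","top"):
    im=camera(n); cv2.imwrite(f"pics/{n}0.png",cv2.resize(im[:,:,::-1],None,fx=1.5,fy=1.5,interpolation=cv2.INTER_CUBIC)); 
    cv2.imwrite(f"{n}0_raw.png",im[:,:,::-1]);print(get_calibration(n))
o=get_obs();print(o)
E
```

```text
pics
{'fx': 427.70675845170217, 'fy': 427.70675845170217, 'cx': 251.61511880350426, 'cy': 187.23961861152947, 'rvec': array([ 1.17046807,  2.23756682, -1.08238663]), 'tvec': array([ 0.33085454, -0.23835076,  1.24255411])}
{'fx': 407.1370909041333, 'fy': 407.1370909041333, 'cx': 261.6514051428939, 'cy': 195.88936204616647, 'rvec': array([ 2.16132319, -2.09952226,  0.22855522]), 'tvec': array([-0.02983187,  0.61063509,  0.76760041])}
{'time': 0.1, 'q': array([7.59173619e+01, 5.00716528e+00, 1.00376662e+01, 9.50983483e+01,
       1.43125428e-03, 8.99997725e+01]), 'qd': array([-0.02441468, -0.12153965,  0.14334859,  0.04729644, -0.02118031,
        0.00922882]), 'joint_efforts': array([-6.38098954e-04, -5.21562195e+01,  4.65652871e+01,  1.61666778e-02,
       -2.19455114e-05,  1.52772702e-05]), 'ee_pos': array([0.13376965, 0.5332724 , 0.23064958]), 'tcp_rot': array([-1.79932153e+02, -1.43152272e-03,  1.65917588e+02]), 'wrist_force': array([-0.06708021, -0.77611053,  0.43724271]), 'torque': array([-0.03797747,  0.01687776,  0.04411008]), 'grasp_force': 0.0, 'opening': 0.08522126734648834}
```

View pics/scene0.png

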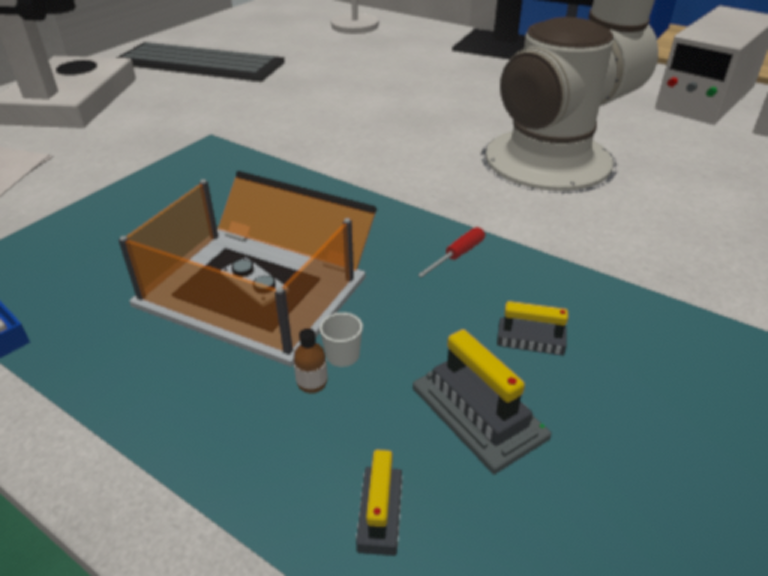

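View pics/top0.png

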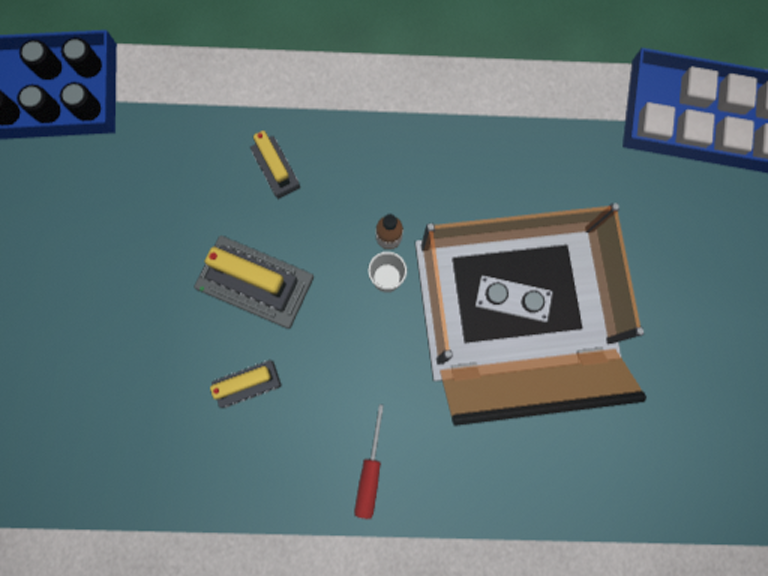

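Candidates for the lamp (scene/top px, 1.5x views): the one in the grey cradle (485,370)/(245,270), a smaller one at (533,320)/(243,383), and another at (380,500)/(272,160). The lamp in the cradle looks largest. The guard leans toward the robot, with its strip in the top view from (455,420) to (645,397). I'll fit poses from both views and check with an overlay.

```bash
cat > h.py <<'E'
import numpy as np, cv2
from workcell import *
from scipy.optimize import least_squares, minimize
CAL={n:get_calibration(n) for n in("scene","top")}
def proj(n,P):
    c=CAL[n];K=np.array([[c['fx'],0,c['cx']],[0,c['fy'],c['cy']],[0,0,1]])
    return cv2.projectPoints(np.float64(P).reshape(-1,1,3),c['rvec'],c['tvec'],K,None)[0].reshape(-1,2)
def place(P,x,y,z,yaw):
    c,s=np.cos(yaw),np.sin(yaw)
    return np.asarray(P)@np.array([[c,s,0],[-s,c,0],[0,0,1]])+[x,y,z]
def tri(a,b): # pixels in scene, top -> world point
    return least_squares(lambda X:np.r_[proj("scene",X)[0]-a,proj("top",X)[0]-b],[.5,0,.05])
def box(sx,sy,z0,z1): return np.array([[i*sx/2,j*sy/2,k] for i in(-1,1) for j in(-1,1) for k in(z0,z1)])
def hull(n,P): return cv2.convexHull(proj(n,P).astype(np.float32))[:,0]
E
cat > fit.py <<'E'
from h import *
I={n:cv2.imread(f"{n}0_raw.png") for n in CAL}
s=lambda *p:np.array(p)/1.5
names=["back-y","back+y","front-y","front+y","strip-y","strip+y","lens-y","lens+y"]
S=s((124,239),(282,290),(205,183),(348,222),(237,175),(375,209),(242,265),(263,283))
T=s((615,207),(430,228),(640,331),(447,355),(645,397),(455,420),(534,301),(498,292))
for n,a,b in zip(names,S,T):
    r=tri(a,b); print(n,r.x.round(4),"res",r.fun.round(1))
# lamps: yellow masks
for k,(cs,ct) in enumerate([((485,370),(245,270)),((533,313),(243,383)),((380,490),(272,160))]):
    M={}
    for n,c in(("scene",cs),("top",ct)):
        h=cv2.cvtColor(I[n],cv2.COLOR_BGR2HSV); m=cv2.inRange(h,(18,120,70),(38,255,255))
        m=cv2.morphologyEx(m,cv2.MORPH_CLOSE,np.ones((7,7)))
        _,L,st,ce=cv2.connectedComponentsWithStats(m); j=1+np.argmin(np.linalg.norm(ce[1:]-np.array(c)/1.5,axis=1))
        M[n]=(L==j)
        print(k,n,ce[j],st[j],cv2.minAreaRect(np.argwhere(M[n])[:,::-1].astype(np.float32)))
    c0=tri(*[np.array(np.argwhere(M[n])[:,::-1].mean(0)) for n in("scene","top")]); print("centre",c0.x,c0.fun)
    def cost(p):
        e=0
        for n in M:
            z=np.zeros((384*4,512*4),np.uint8); cv2.fillConvexPoly(z,np.round((hull(n,place(box(.026*p[4],.104*p[4],-.01*p[4],.01*p[4]),*p[:4]))+.5)*4).astype(int),255)
            z=cv2.resize(z,(512,384),interpolation=cv2.INTER_AREA)/255.
            e+=np.abs(cv2.GaussianBlur(z,(0,0),1)-cv2.GaussianBlur(M[n].astype(float),(0,0),1)).sum()
        return e
    best=min((minimize(cost,[*c0.x,y,sc],method="Nelder-Mead",options=dict(initial_simplex=np.array([[*c0.x,y,sc]]+[np.array([*c0.x,y,sc])+d for d in np.diag([.006,.006,.006,.15,.1])]),maxiter=400)) for y in np.arange(-1.4,1.6,.5) for sc in(.75,1)),key=lambda r:r.fun)
    print("lamp fit",k,best.x.round(4),best.fun)
E
python3 fit.py
```

```text
back-y [ 0.7273 -0.3013  0.1101] res [ 0.2  0.1  0.2 -0.2]
back+y [ 0.6896 -0.0574  0.1107] res [-0. -0. -0.  0.]
front-y [ 0.563  -0.3258  0.1086] res [-0.4 -0.1 -0.3  0.2]
front+y [ 0.5263 -0.0819  0.1086] res [ 0.4  0.   0.3 -0.2]
strip-y [ 0.4824 -0.342   0.079 ] res [ 0.5  0.1  0.3 -0.2]
strip+y [ 0.4463 -0.0949  0.0832] res [-0.2 -0.  -0.1  0.1]
lens-y [ 0.6129 -0.212   0.0332] res [ 0.5  0.1  0.4 -0.3]
lens+y [ 0.6243 -0.1615  0.0305] res [ 0.2  0.   0.1 -0.1]
0 scene [323.7273622  243.38287402] [ 299  220   51   48 1016] ((323.28265380859375, 242.6971435546875), (61.01874542236328, 17.886486053466797), 43.02506637573242)
0 top [162.36416185 179.70953757] [137 165  52  31 692] ((162.37579345703125, 179.7936248779297), (52.81393051147461, 13.424870491027832), 22.932104110717773)
centre [0.63366693 0.18636769 0.07895704] [-0.16265668  0.00087187 -0.17631952  0.08117908]
lamp fit 0 [ 0.6331  0.1843  0.0789 -0.3722  0.9229] 109.01002589056313
1 scene [357.26048565 208.35540839] [337 201  42  16 453] ((357.28997802734375, 208.469970703125), (42.00214385986328, 11.030865669250488), 8.13010311126709)
1 top [159.78865979 254.70360825] [141 244  39  22 388] ((159.76712036132812, 254.7123260498047), (9.831457138061523, 40.26215744018555), 69.44395446777344)
centre [0.48807807 0.18610499 0.04969434] [ 0.34640058 -0.01799066  0.33066065 -0.13458806]
lamp fit 1 [0.4889 0.185  0.0502 0.3914 0.6913] 76.17271920209544
2 scene [252.51219512 325.64275466] [244 300  17  51 697] ((252.43153381347656, 325.03753662109375), (14.380515098571777, 50.85158157348633), 4.969740867614746)
2 top [180.23355263 103.95065789] [169  88  23  33 304] ((180.07960510253906, 103.72929382324219), (35.51487350463867, 8.69914722442627), 61.38954162597656)
centre [0.80957163 0.16655892 0.046542  ] [ 0.37569607  0.0293364   0.48286549 -0.27086396]
lamp fit 2 [ 0.8091  0.1664  0.0504 -1.0595  0.703 ] 93.73870599021302
```

```bash
cat > ov.py <<'E'
from h import *
import sys
lx,ly,lyaw=map(float,sys.argv[1:4]); out=sys.argv[4]
I={n:cv2.imread(f"{n}0_raw.png") for n in CAL}
F=4; t=[]
for n,(u,v) in(("scene",(270,205)),("top",(115,140))):
    im=cv2.resize(I[n][v:v+110,u:u+100],None,fx=F,fy=F,interpolation=cv2.INTER_CUBIC)
    for B,c in((box(.026,.104,.072,.092),(255,255,0)),(box(.052,.116,.014,.042),(0,255,0)),(box(.086,.150,0,.014),(255,0,255))):
        cv2.polylines(im,[np.round((hull(n,place(B,lx,ly,-.002,lyaw))-[u,v]+.5)*F).astype(int)],True,c,1)
    t.append(im)
cv2.imwrite(out,np.hstack(t))
E
python3 ov.py .6331 .1843 -.372 pics/lamp1.png
```

```text
(no output)
```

View pics/lamp1.png

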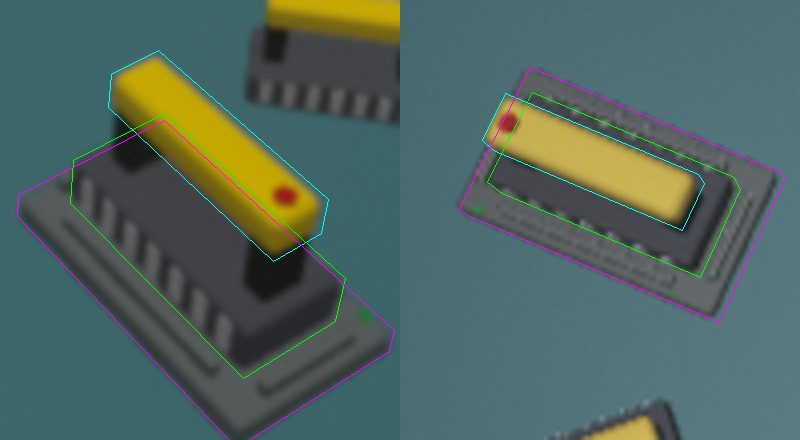

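The crop confirms it: the full-size model fits the lamp in the grey cradle at (0.633, 0.185), yaw -21°, and the other two are about 0.7 scale. The strip's middle is near (0.464, -0.218, 0.082) and the station's yaw is about 8.7°. Next I go behind the guard with the gripper shut.

The manual's scale: shifts go in shares of 100 cm and turns go in shares of pi/2 rad. Converting my numbers, -76 cm is -0.76, 26.6 cm is 0.266, 0.4 rad is 0.2546.

servo_tool --pt "0.04 -0.06 0 0.0637" --pt "0.08 -0.12 0 0.1273" --pt "0.12 -0.18 0 0.191" --pt "0.15 -0.22 0 0.2546" --pt "0.17 -0.26 0 0.2546" --pt "0.19 -0.3 0 0.2546" --pt "0.21 -0.34 0 0.2546" --pt "0.22 -0.38 0 0.2546" --pt "0.23 -0.42 0 0.2546" --pt "0.24 -0.46 0 0.2546" --pt "0.25 -0.5 0 0.2546" --pt "0.255 -0.54 0 0.2546" --pt "0.26 -0.58 0 0.2546" --pt "0.263 -0.62 0 0.2546" --pt "0.265 -0.66 -0.01 0.2546" --pt "0.265 -0.7 -0.02 0.2546" --pt "0.266 -0.73 -0.03 0.2546" --pt "0.266 -0.76 -0.04 0.2546" --pt "0.266 -0.76 -0.04 0.2546" --pt "0.266 -0.76 -0.04 0.2546" --claw 1

```text
time: 1.77
ee_pos: [0.3992, -0.2292, 0.1903]
tcp_rot: [180.0, -0.0, -171.2]
wrist_force: [1.6, 0.2, -0.0]
opening: -0.0001
grasp_force: 0.0
```

In the tool's units: -12 cm is -0.12, -9 cm is -0.09.

servo_tool --pt "0 0 -0.03 0" --pt "0 0 -0.06 0" --pt "0 0 -0.09 0" --pt "0 0 -0.12 0" --pt "0.01 0.0015 -0.12 0" --pt "0.02 0.003 -0.12 0" --pt "0.03 0.0045 -0.12 0" --pt "0.036 0.0055 -0.12 0" --pt "0.042 0.0064 -0.12 0" --pt "0.048 0.0073 -0.12 0" --pt "0.054 0.0082 -0.12 0" --pt "0.06 0.0092 -0.12 0" --pt "0.066 0.0101 -0.12 0" --pt "0.072 0.011 -0.12 0" --pt "0.078 0.0119 -0.12 0" --pt "0.084 0.0128 -0.12 0" --pt "0.09 0.0137 -0.12 0" --pt "0.09 0.0137 -0.12 0"

```text
time: 3.27
ee_pos: [0.492, -0.2133, 0.0748]
tcp_rot: [-179.8, 0.2, -171.1]
wrist_force: [-7.0, -0.6, 23.4]
opening: -0.0001
grasp_force: 0.4
```

In the tool's units: 2.5 cm is 0.025, 2 cm is 0.02.

servo_tool --pt "-0.003 0 0.005 0" --pt "-0.003 0 0.012 0" --pt "-0.003 0 0.02 0" --pt "0 0 0.025 0" --pt "0 0 0.025 0"

```text
time: 3.68
ee_pos: [0.491, -0.2131, 0.0977]
tcp_rot: [-179.9, 0.1, -171.2]
wrist_force: [-0.2, 1.1, 0.8]
opening: 0.0003
grasp_force: 0.0
```

Run:
```python
from h import *
a=[cv2.resize(camera(n)[:,:,::-1][v:v+150,u:u+190],None,fx=2.1,fy=3.,interpolation=cv2.INTER_CUBIC) for n,u,v in(("scene",75,85),("top",260,130))]
cv2.imwrite("pics/g1.png",np.hstack(a)); o=get_obs(); print(o["ee_pos"],o["wrist_force"])
```

```text
[ 0.49017838 -0.21285476  0.09629093] [ 0.28853011  0.28355471 -0.35599883]
```

View pics/g1.png

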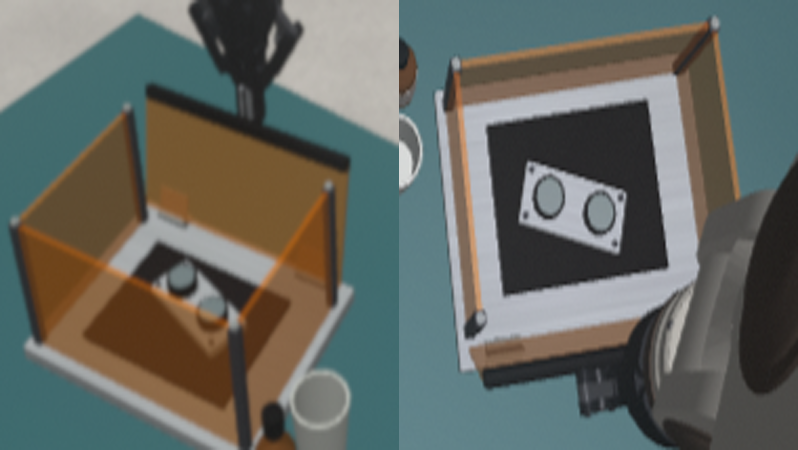

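The guard is now most of the way up: in the top crop the strip runs from (485,378) to (640,350), with the fingers outside it. I'll keep pushing with the tips.

In the tool's units: 1.6 cm is 0.016, 1.2 cm is 0.012.

servo_tool --pt "0.004 0.0006 0 0" --pt "0.008 0.0012 0 0" --pt "0.012 0.0018 0 0" --pt "0.016 0.0024 0 0" --pt "0.016 0.0024 0 0"

```text
time: 4.2
ee_pos: [0.5066, -0.2103, 0.096]
tcp_rot: [180.0, 0.0, -171.1]
wrist_force: [-0.2, 0.1, -0.2]
opening: 0.0003
grasp_force: 0.0
```

In the tool's units: 0.8 cm is 0.008, 0.6 cm is 0.006.

servo_tool --pt "0.002 0.0003 0 0" --pt "0.004 0.0006 0 0" --pt "0.006 0.0009 0 0" --pt "0.008 0.0012 0 0" --pt "0.008 0.0012 0 0"

```text
time: 4.62
ee_pos: [0.5142, -0.2092, 0.0963]
tcp_rot: [-180.0, 0.0, -171.2]
wrist_force: [0.3, -0.1, 0.9]
opening: -0.0
grasp_force: 0.0
```

servo_tool --pt "0.0015 0.0002 0 0" --pt "0.003 0.0004 0 0" --pt "0.004 0.0006 0 0" --pt "0.005 0.0008 0 0" --pt "0.005 0.0008 0 0"

```text
time: 5.03
ee_pos: [0.5173, -0.2087, 0.0963]
tcp_rot: [-180.0, -0.2, -171.2]
wrist_force: [-10.2, -1.3, 6.2]
opening: 0.0001
grasp_force: 5.3
```

In the tool's units: 39.4 cm is 0.394, 38.5 cm is 0.385, 1.05 rad is 0.6685.

servo_tool --pt "-0.015 -0.002 0 0" --pt "-0.035 -0.005 0 0" --pt "-0.05 -0.007 0.03 0" --pt "-0.05 -0.007 0.07 0" --pt "-0.05 0 0.11 0" --pt "-0.04 0.04 0.13 0.0637" --pt "-0.02 0.08 0.13 0.1273" --pt "0 0.12 0.13 0.191" --pt "0.02 0.16 0.13 0.2546" --pt "0.04 0.2 0.13 0.3183" --pt "0.06 0.24 0.13 0.382" --pt "0.08 0.28 0.13 0.4456" --pt "0.09 0.32 0.13 0.5093" --pt "0.1 0.35 0.13 0.573" --pt "0.105 0.37 0.13 0.6366" --pt "0.11 0.385 0.13 0.6685" --pt "0.114 0.394 0.13 0.6685" --pt "0.114 0.394 0.13 0.6685" --pt "0.114 0.394 0.13 0.6685" --claw 0

```text
time: 6.62
ee_pos: [0.6329, 0.1852, 0.226]
tcp_rot: [180.0, -0.0, -111.1]
wrist_force: [-0.6, -0.1, -1.4]
opening: 0.0853
grasp_force: 0.0
```

Run:
```python
from h import *
a=[cv2.resize(camera(n)[:,:,::-1][v:v+180,u:u+190],None,fx=2.1,fy=2.1,interpolation=cv2.INTER_CUBIC) for n,u,v in(("scene",75,85),("top",250,120))]
cv2.imwrite("pics/g2.png",np.hstack(a)); o=get_obs(); print(o["ee_pos"],o["tcp_rot"],o["q"])
```

```text
[0.63277433 0.18425775 0.22663752] [-1.79983296e+02  2.76915070e-03 -1.11147868e+02] [ 1.62384821e+01  2.08086177e+01  2.82784373e+01  9.74548661e+01
 -7.94203285e-03 -5.26136502e+01]
```

View pics/g2.png

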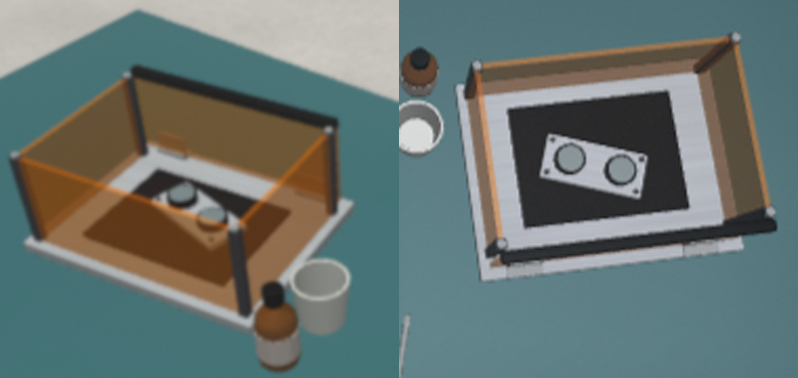

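The guard stands upright: its strip runs along the front posts, (500,258) to (775,226) in the top crop, and the carrier is undisturbed. I'll check this numerically and grasp the lamp.

Run:
```python
from h import *
a=lambda p:np.array([75,85])+np.array(p)/2.1
b=lambda p:np.array([250,120])+(np.array(p)-[399,0])/2.1
R=[tri(a(s),b(t)).x for s,t in(((133,70),(775,224)),((337,123),(502,256)),((181,187),(621,169)),((212,211),(570,157)),((128,75),(770,212)),((330,128),(502,244)),((15,156),(735,37)),((235,226),(477,66)))]
print(np.round(R,4)); st=np.mean(R[4:],0); yaw=np.arctan2(-(R[5]-R[4]+R[7]-R[6])[0],(R[5]-R[4]+R[7]-R[6])[1])
print(st,np.degrees(yaw)); g=(R[0]+R[1])/2-st; print("strip mid in station",g[0]*np.cos(yaw)+g[1]*np.sin(yaw),g[2])
d=R[3]-R[2];print("lens",(R[2]+R[3])/2,np.degrees(np.arctan2(-d[0],d[1])),np.linalg.norm(d))
```

```text
[[ 0.552  -0.3295  0.1112]
 [ 0.5155 -0.0824  0.1136]
 [ 0.6124 -0.2102  0.0405]
 [ 0.6227 -0.1591  0.039 ]
 [ 0.5628 -0.3255  0.1114]
 [ 0.5263 -0.0825  0.1135]
 [ 0.7281 -0.3014  0.1105]
 [ 0.6905 -0.0585  0.1124]]
[ 0.62691967 -0.19196235  0.11195169] 8.668571805653622
strip mid in station -0.09420527105243466 0.0004299347487602412
lens [ 0.6175642  -0.18463061  0.03975545] -11.369793924200758 0.05220010754430812
```

In the tool's units: -16.3 cm is -0.163, -15.8 cm is -0.158.

servo_tool --pt "0 0.0005 -0.03 0" --pt "0 0.0005 -0.06 0" --pt "0 0.0005 -0.09 0" --pt "0 0.0005 -0.11 0" --pt "0 0.0005 -0.13 0" --pt "0 0.0005 -0.145 0" --pt "0 0.0005 -0.158 0" --pt "0 0.0005 -0.163 0" --pt "0 0.0005 -0.163 0"

```text
time: 7.47
ee_pos: [0.6323, 0.1851, 0.0624]
tcp_rot: [179.9, -0.1, -111.1]
wrist_force: [-0.2, -0.5, 0.4]
opening: 0.0851
grasp_force: 0.0
```

servo_tool --pt "0 0 0 0" --pt "0 0 0 0" --pt "0 0 0 0" --pt "0 0 0 0" --pt "0 0 0 0" --pt "0 0 0 0" --pt "0 0 0 0" --pt "0 0 0 0" --pt "0 0 0 0" --pt "0 0 0 0" --claw 1 --force 90

```text
time: 8.3
ee_pos: [0.6334, 0.1862, 0.0641]
tcp_rot: [-179.9, 0.1, -111.0]
wrist_force: [2.0, -0.4, 5.4]
opening: 0.0245
grasp_force: 89.5
```

In the tool's units: 16 cm is 0.16, 15 cm is 0.15.

servo_tool --pt "0 0 0.005 0" --pt "0 0 0.012 0" --pt "0 0 0.022 0" --pt "0 0 0.035 0" --pt "0 0 0.05 0" --pt "0 0 0.07 0" --pt "0 0 0.09 0" --pt "0 0 0.11 0" --pt "0 0 0.13 0" --pt "0 0 0.15 0" --pt "0 0 0.16 0" --pt "0 0 0.16 0" --pt "0 0 0.16 0" --pt "0 0 0.16 0"

```text
time: 9.47
ee_pos: [0.6326, 0.186, 0.2225]
tcp_rot: [179.9, -0.0, -111.0]
wrist_force: [-0.7, 0.1, -6.1]
opening: 0.0251
grasp_force: 89.0
```

Run:
```python
from h import *
p=get_obs(); e=p["ee_pos"]; print(e,p["tcp_rot"],p["wrist_force"],p["torque"],p["opening"])
zw=e[2]-.049; print([proj(n,e).round() for n in CAL])
t=[]
for n in("scene","top"):
    im=camera(n)[:,:,::-1].copy(); cv2.imwrite(f"{n}_l.png",im)
    u,v=(proj(n,[e[0],e[1],zw])[0]-[65,75]).astype(int); u=max(u,0);v=max(v,0)
    im=cv2.resize(im[v:v+140,u:u+130],None,fx=3,fy=3,interpolation=cv2.INTER_CUBIC); print(n,u,v)
    for B,c in((box(.026,.104,.058,.078),(255,255,0)),(box(.052,.116,0,.028),(0,255,0))):
        cv2.polylines(im,[np.round((hull(n,place(B,e[0],e[1],zw,-.367))-[u,v]+.5)*3).astype(int)],True,c,1)
    t.append(im)
cv2.imwrite("pics/l2.png",np.hstack(t))
```

```text
[0.63257441 0.18601411 0.22247137] [ 1.79942162e+02 -4.29286298e-02 -1.11001824e+02] [-0.74763092  0.08963749 -6.09079608] [-0.0157854  -0.00178077 -0.0525958 ] 0.025074285827334508
[array([[333., 173.]]), array([[144., 160.]])]
scene 264 124
top 85 93
```

View pics/l2.png

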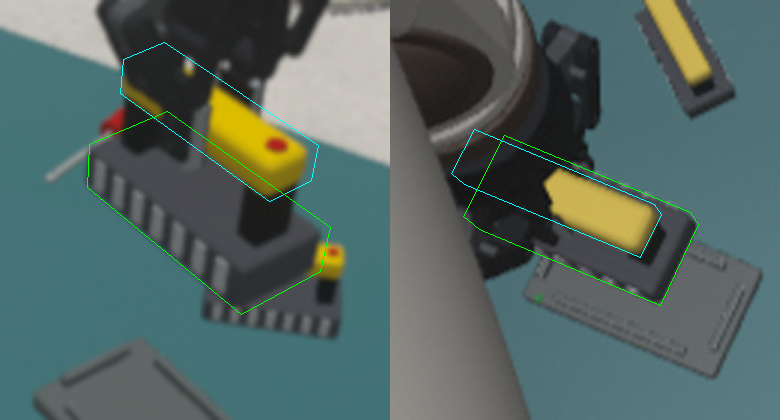

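The lamp hangs level in the grip; in both views the head outline matches the model at TCP minus 49 mm. I'll refine the carrier pose.

Run:
```python
from h import *
im=cv2.imread("top0_raw.png"); g=cv2.cvtColor(im,cv2.COLOR_BGR2GRAY)
def onplane(n,px,z): return least_squares(lambda X:proj(n,[X[0],X[1],z])[0]-px,[.62,-.18]).x
F=8;u,v=308,174
c=cv2.resize(g[v:v+50,u:u+70],None,fx=F,fy=F,interpolation=cv2.INTER_CUBIC)
m=(c>95).astype(np.uint8); _,L,st,ce=cv2.connectedComponentsWithStats(m)
pts=[]
j=L[int((203-v)*F),int((344-u)*F)] or 1+np.argmax(st[1:,4]); print(st[j])
h=cv2.convexHull(np.argwhere(L==j)[:,::-1].astype(np.float32))[:,0]
W=np.array([onplane("top",(p+.5)/F-.5+[u,v],.026) for p in h],np.float32)
r=cv2.minAreaRect(W*1000);print("plate",r); 
for z,pq in((.036,((498,292),(534,301))),(.036,((570,157),(621,168)))):
    q=[np.array(p)/1.5 for p in pq] if pq[0][0]==498 else [np.array([250,120])+(np.array(p)-[399,0])/2.1 for p in pq]
    A,B=[onplane("top",p,z) for p in q]; d=A-B; print((A+B)/2,np.degrees(np.arctan2(-d[0],d[1])))
```

```text
[   72    78   411   248 60583]
plate ((617.338623046875, -184.01437377929688), (104.37255859375, 47.197181701660156), 79.01593017578125)
[ 0.61734788 -0.18527225] -12.557343422100598
[ 0.61792838 -0.18438112] -10.63559405694352
```

In the tool's units: -38.2 cm is -0.382, -1.5 cm is -0.015, 0.173 rad is 0.1101.

servo_tool --pt "-0.015 -0.01 0 0" --pt "-0.04 -0.03 0 0" --pt "-0.065 -0.055 0 0.0191" --pt "-0.09 -0.08 0 0.0382" --pt "-0.115 -0.11 0 0.0573" --pt "-0.135 -0.14 0 0.0764" --pt "-0.155 -0.17 0 0.0955" --pt "-0.17 -0.2 0 0.1101" --pt "-0.18 -0.23 0 0.1101" --pt "-0.185 -0.26 0 0.1101" --pt "-0.187 -0.29 0 0.1101" --pt "-0.187 -0.32 0 0.1101" --pt "-0.185 -0.35 0 0.1101" --pt "-0.175 -0.37 0 0.1101" --pt "-0.155 -0.38 0 0.1101" --pt "-0.13 -0.382 0 0.1101" --pt "-0.105 -0.38 0 0.1101" --pt "-0.08 -0.377 0 0.1101" --pt "-0.055 -0.374 0 0.1101" --pt "-0.035 -0.371 0 0.1101"

```text
time: 11.23
ee_pos: [0.599, -0.1847, 0.2219]
tcp_rot: [179.9, 0.0, -101.1]
wrist_force: [-1.1, 0.5, -4.7]
opening: 0.0244
grasp_force: 90.1
```

In the tool's units: -9.7 cm is -0.097, 1.85 cm is 0.0185.

servo_tool --pt "0.01 0 0 0" --pt "0.0185 0 -0.01 0" --pt "0.0185 0 -0.03 0" --pt "0.0185 0 -0.05 0" --pt "0.0185 0 -0.065 0" --pt "0.0185 0 -0.08 0" --pt "0.0185 0 -0.09 0" --pt "0.0185 0 -0.097 0" --pt "0.0185 0 -0.097 0" --pt "0.0185 0 -0.097 0"

```text
time: 12.07
ee_pos: [0.6161, -0.185, 0.1263]
tcp_rot: [180.0, 0.0, -101.1]
wrist_force: [0.3, -0.7, -4.5]
opening: 0.0246
grasp_force: 90.1
```

```bash
cat > chk.py <<'E'
from h import *
import sys
p=get_obs(); e=p["ee_pos"]; print(e,p["tcp_rot"],p["wrist_force"],p["torque"])
t=[]; yaw=np.radians(p["tcp_rot"][2]+90)
for n in("scene","top"):
    im=camera(n)[:,:,::-1].copy()
    u,v=(proj(n,[e[0],e[1],.06])[0]-[65,70]).astype(int)
    im=cv2.resize(im[v:v+130,u:u+130],None,fx=3,fy=4,interpolation=cv2.INTER_CUBIC)
    for P,c in((place(box(.026,.104,.058,.078),e[0],e[1],e[2]-.049,yaw),(255,255,0)),(place(box(.052,.116,0,.028),e[0],e[1],e[2]-.049,yaw),(0,255,0)),(place(box(.046,.104,0,.008),.6175,-.1845,.018,np.radians(-11.1)),(255,0,255))):
        cv2.polylines(im,[np.round((hull(n,P)-[u,v]+.5)*[3,4]).astype(int)],True,c,1)
    t.append(im)
cv2.imwrite(sys.argv[1],np.hstack(t))
E
python3 chk.py pics/c1.png
```

```text
[ 0.61614643 -0.18495386  0.12634987] [ 1.79989821e+02  1.23581273e-03 -1.01098115e+02] [ 0.29442673 -0.67521463 -4.46171257] [-0.01482159 -0.03080876 -0.0522732 ]
```

View pics/c1.png

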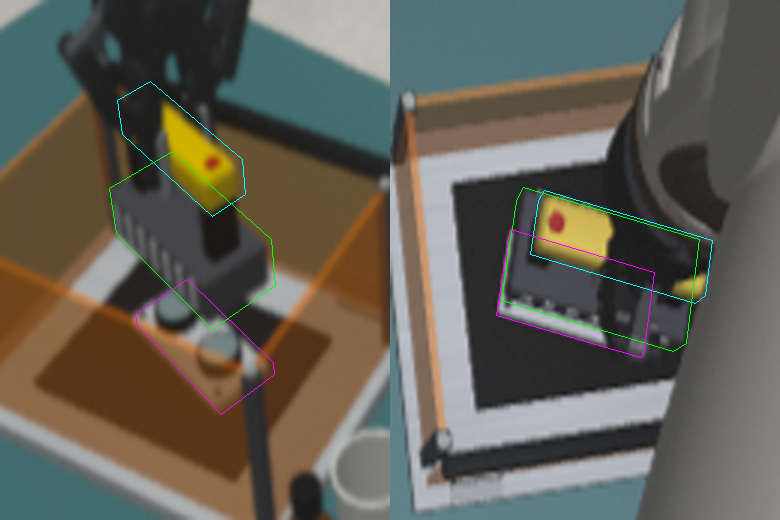

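The model outlines match the lamp head in both views (top: left end at (520,190)), and the carrier outline is on the plate at (575,300). I'll lower it to 10 mm above the lenses.

In the tool's units: -3.1 cm is -0.031, -3 cm is -0.03.

servo_tool --pt "0.001 0.0005 -0.006 0" --pt "0.001 0.0005 -0.013 0" --pt "0.001 0.0005 -0.02 0" --pt "0.001 0.0005 -0.026 0" --pt "0.001 0.0005 -0.03 0" --pt "0.001 0.0005 -0.031 0" --pt "0.001 0.0005 -0.031 0" --pt "0.001 0.0005 -0.031 0" --pt "0.001 0.0005 -0.031 0"

```text
time: 12.92
ee_pos: [0.6175, -0.1845, 0.0957]
tcp_rot: [-180.0, -0.0, -101.1]
wrist_force: [-0.4, 0.4, -5.4]
opening: 0.0245
grasp_force: 90.3
```

```bash
python3 chk.py pics/c2.png
```

```text
[ 0.61753788 -0.1844946   0.09571688] [-1.79961847e+02 -3.14277514e-03 -1.01092447e+02] [-0.44510593  0.41741535 -5.37793044] [ 0.03405667 -0.00647387 -0.01907091]
```

View pics/c2.png

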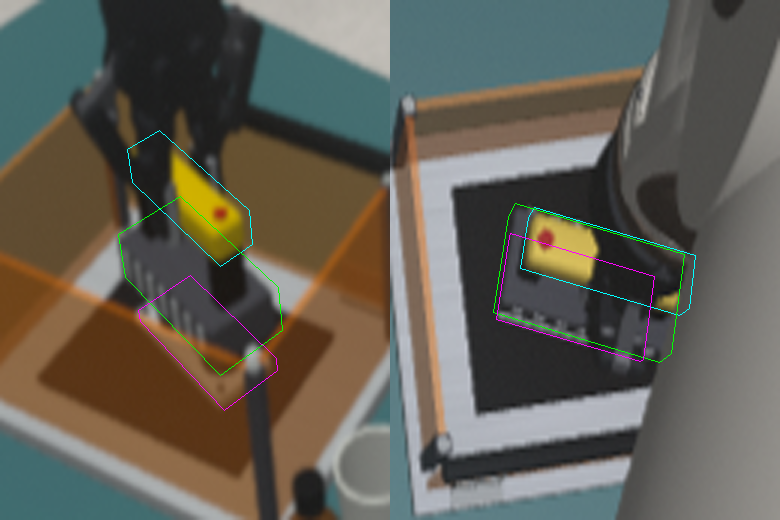

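In the tool's units: 0.1 cm is 0.001, 0.02 cm is 0.0002.

servo_tool --pt "0.0002 0.001 0 0" --pt "0.0002 0.001 0 0" --pt "0.0002 0.001 0 0" --pt "0.0002 0.001 0 0" --pt "0.0002 0.001 0 0" --pt "0.0002 0.001 0 0"

```text
time: 13.52
ee_pos: [0.6175, -0.1834, 0.0953]
tcp_rot: [-180.0, -0.0, -101.1]
wrist_force: [0.8, 0.3, -5.5]
opening: 0.0249
grasp_force: 90.3
```

Run:
```python
from workcell import *
o=get_obs();print(o["ee_pos"],abs(o["qd"]).max(),o["wrist_force"]);print(job_done())
```

```text
[ 0.61752461 -0.18342207  0.09528621] 0.059359557011114915 [ 0.79182693  0.32624558 -5.45303182]
the job is handed in; nothing more can be done
None
```

I handed the job in at about 13.5 s with the guard fully up and the large lamp held level, by measurement about 10 mm above the lens pair and lined up with it. I saw no contact with the lenses or station; an early push on the guard read 23 N upward at the wrist, and I backed it off.

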